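# Book in a tray of jars: read its label, stamp its card

### The job

Book in the tray of jars: take the label reader out of its dock, hold it steady and square to the sloping barcode label on the tray, its window about 9 cm off the label and aimed at the middle, for two seconds, then set it gently back in its dock, standing upright. After that press the plunger of the round-headed stamp all the way down to its stop, keep it down for about a second, and let it spring fully back up. Leave the bar-headed stamp alone, don't lay the reader down or drop it, and don't disturb the loose jars and the steel beaker.

Things in the scene. Friction and masses are not known exactly. Their poses are not given: they have to be found in the camera images.
- reader: Loose label reader, 150 mm tall, 0.26 kg, upright in its dock: grey head 66 x 54 x 36 mm (x, y, z) at the bottom, above it a black grip 40 mm (x) by 34 mm (y), straight from 58 to 150 mm above the underside (grip it near the top). Origin: centre of the underside, where its window is; z up along the grip. It looks along its own -z, out of the underside.
- dock: Grey open dock tray of the reader, fixed: 104 x 96 mm (x, y), walls 6 mm thick and 16 mm high, inside 92 x 84 mm, inner floor 6 mm above the bench; a 12 mm high tab extends 29 mm beyond its +x wall. Origin: centre of the underside, z up. The reader belongs about its middle (origins within 20 mm in x and in y).
- label: Paper barcode label 92 x 54 mm (y, x), fixed on a plate 104 x 66 mm at the tray's near edge; its centre is 42 mm above the bench, sloping up away from the robot at 25 deg. Origin: centre of the printed face; z out of the face (up, towards the robot), x up the slope, y along the width. The tray, 220 mm wide, lies 45 to 215 mm beyond it (its +x side) with fixed white jars 78 mm tall.
- round_top (a point): Centre of the top of the round stamp's plunger head, a black mushroom 54 mm in diameter (flat top 44 mm), 15 mm thick, on a 14 mm stem in a dark steel frame on a sloping grey stand 114 x 94 mm. About 149 mm above the bench at rest. z: out of the head along the plunger's axis, leaning 25 deg from vertical towards the robot; pressing moves it along -z. Moves with the plunger.
- round_plunger (a joint): Travel of the round-headed stamp's plunger in m: 0 up at rest, 0.025 fully down on its stop. Spring: about 3.5 N at the start, 11 N at the stop; it springs back by itself.
- bar_top (a point): Centre of the top face of the other stamp's plunger: same stand and frame, but the black head is a straight bar 86 x 20 x 15 mm (y, x, z). z as for the round one. To be left alone.
- bar_plunger (a joint): Travel of the bar-headed stamp's plunger in m, 0 up, 0.025 down. To be left at 0.
- jar_a: Loose white plastic jar with brass ring, 47 mm in diameter, 72 mm tall, 0.12 kg, between the dock and the tray. Origin: centre of the underside. Bystander.
- jar_b: Loose jar like jar_a, between the tray and the stamps. Bystander.
- beaker: Loose open steel beaker, 70 mm in diameter, 85 mm tall, in front of the stamps. Origin: centre of the underside. Bystander.
Not all that is in view belongs to the job. What is shaped like the reader but turquoise is not meant.

How it is judged:
By the outcome, as a careful person would: the job done as asked, in the order asked, and still so for the second after the job is handed in, with the robot touching nothing.
It also fails if it takes over 51 s, if anything falls off the work surface, if the arm or the gripper's body presses on something with over 40 N, if the wrist force passes 120 N, or if a joint passes its speed limit or range.

### The arm

A 7-joint arm with a two-finger parallel gripper is mounted at the origin on the work surface. World frame = base frame: x ahead of the robot, y to its left, z up, the work surface at z = 0. Lengths are in m, angles in rad, forces in N, time in s.
With the tool pointing down it reaches from about 0.425 to 0.825 m from the base axis. Payload 3.6 kg.
Tool frame: the origin (TCP) lies between the finger pads; the fingertips stand 14 mm ahead of it and the grasp point (between the pads) lies 5 mm behind it (manip.tip_extent is the distance from the TCP to the fingertips, in m); z points along the fingers, y is the line along which they close (so a half turn about z gives the same grasp; the last joint's range is limited). The gripper opens to 93 mm and grips with 3 to 60 N. Pads are 15 mm wide; open, the fingers measure 128 mm over their backs; the gripper's body (75 mm by 188 mm) begins 65 mm behind the grasp point.
Start: joints at [-1.298, 0.615, -0.013, 1.423, 0.008, 1.103, -0.04], TCP at [0.191, 0.621, 0.233] pointing down, gripper open.
Joint ranges: [-3.12, 3.12], [-0.3, 2.06], [-1.34, 1.32], [0.26, 2.42], [-1.36, 4.5], [0.01, 1.98], [-2.84, 2.84]. Speed limits (rad/s): [2.79, 2.79, 3.14, 3.14, 3.14, 3.14, 3.14].

### API

Orientations are given as a rotation vector (axis times angle).
In Python, from station import manip gives the robot as it stands.
- The arm moves only by the tool send_rows, never from a script. Its arguments are lists of equal length, an entry for each row: "xyz": the shift along the world's x, y, z as a fraction of full scale, a list of three; "twist": the turn, a rotation vector about the world's x, y, z as a fraction of full scale, a list of three; "hand": the opening, from -1 (shut) to 1 (fully open). In form: {"xyz": [[tx, ty, tz], ...], "twist": [[ax, ay, az], ...], "hand": [hand, ...]}. A call has 1 to 20 rows; each row is the pose to reach, as a shift and turn from the pose commanded when the call began; what a row does not reach only later rows make up. Full scale, the value 1, is 200 mm for a shift and pi/2 rad for a turn. A row lasts 1/10 s, in which the tool goes at most 50 mm and 8.59 degrees, less where a joint would pass 70% of its speed; a pose out of reach is approached as far as the arm can. A call with a number of a shift or a turn outside -1 to 1 is refused whole. A call with a gripper value outside its range is refused whole. The fingers move at their own pace and stop on an object; "force" is the grip in N (left out, the last holds). Time passes only in rows, so rows that repeat a pose let the fingers close. It gives the time, the measured TCP pose, the force, the opening and the grip force at its end, in the units of the state.
- manip.get_obs(): the state, without advancing time (a new reading comes with each control period).
- manip.grab_frame(name): name is "side" or "top"; returns the picture (480x640x3 uint8, red, green, blue); there is no depth.
- manip.camera_params(name): a dict with "fx", "fy", "cx", "cy" (pixels), "R" (3x3) and "t" (3): a world point X has camera coordinates R X + t. Camera axes: x right, y down, z forward; pixel columns grow to the right and rows downward; lengths in m; the calibration is good to about 2 mm. A picture is of the moment at which its call begins. camera_params takes no time and is no camera call.
- manip.close_job(): hands the job in; it is judged then, once.
The state is a dict: "time_s": time; "joint_positions": joint angles; "joint_vel": joint speeds; "joint_efforts": joint torques, N m; "tcp_pos": TCP position; "tool_rot": TCP orientation; "ft_force": force on the tool from outside, world axes, zero at the start; "ft_torque": the same for the moment, N m; "finger_gap": opening from 0.0 (shut) to 1.0 (fully open); "grip_force": force on a finger pad.
Only numpy, scipy, OpenCV 4.12 (cv2) and the standard library are available. Lean on these libraries where they do the work, as an engineer would, in place of code of your own. Each camera call takes 0.05 s, during which the arm holds its last target. There are 200 camera calls.

## Working session

There is one attempt and no reset: what is moved stays moved. The work goes in short steps, Python scripts to look and compute and a tool call to move; the robot and the scene stay as the last step left them, time stands still between calls to the robot, and variables do not carry over. Pictures are saved under pics/ and viewed, at most 10 in all, crops included, and the job is handed in when it is done.

Besides the shell and the picture viewer there is one more tool, called after ">>>" by a JSON object that holds its "api" and its "payload", one argument or row to a line. send_rows: Moves the arm, as the interface text tells. Shift numbers are shares of 200 mm and turn numbers shares of pi/2 rad, none past 1 either way. Its arguments: {"type":"object","properties":{"xyz":{"type":"array"},"twist":{"type":"array"},"hand":{"type":"array"},"force":{"type":"number"}},"required":["xyz","twist","hand"]}

```bash
mkdir -p pics; python3 - <<'E'
from station import manip
import cv2, numpy as np
np.set_printoptions(precision=4,suppress=True)
for n in ("side","top"):
    im=manip.grab_frame(n); cv2.imwrite(f"pics/{n}0.png",im[:,:,::-1])
    p=manip.camera_params(n); print(n,p, -np.array(p["R"]).T@np.array(p["t"]))
print(manip.get_obs(), manip.tip_extent)
E
```

```text
side {'fx': 610.427560105217, 'fy': 610.427560105217, 'cx': 310.72397356070206, 'cy': 236.2470524259781, 'R': array([[ 0.9988, -0.0476,  0.0151],
       [-0.0093, -0.4735, -0.8808],
       [ 0.0491,  0.8795, -0.4733]]), 't': array([-0.5056,  0.1141,  1.3609])} [ 0.4392 -1.167   0.7522]
top {'fx': 519.6753971643558, 'fy': 519.6753971643558, 'cx': 307.181570897279, 'cy': 249.352260793859, 'R': array([[-0.0154, -0.9998, -0.0113],
       [-0.9918,  0.0168, -0.1264],
       [ 0.1266,  0.0092, -0.9919]]), 't': array([0.0296, 0.4864, 1.2711])} [0.3219 0.0097 1.3227]
{'time_s': 0.1, 'joint_positions': array([-1.2985,  0.6158, -0.0127,  1.4247,  0.0081,  1.1034, -0.0404]), 'joint_vel': array([ 0.0002, -0.0009,  0.001 , -0.005 , -0.0015,  0.0007,  0.0006]), 'joint_efforts': array([  0.0011, -46.004 ,   0.2101, -16.6243,  -0.0612,   0.017 ,
         0.0001]), 'tcp_pos': array([0.1911, 0.6206, 0.2316]), 'tool_rot': array([-0.4674, -3.1063,  0.0035]), 'ft_force': array([ 1.0893, -0.199 ,  0.0618]), 'ft_torque': array([ 0.0008, -0.0161, -0.0001]), 'grip_force': 0.0, 'finger_gap': 1.0032623750123504} 0.014
```

View pics/side0.png

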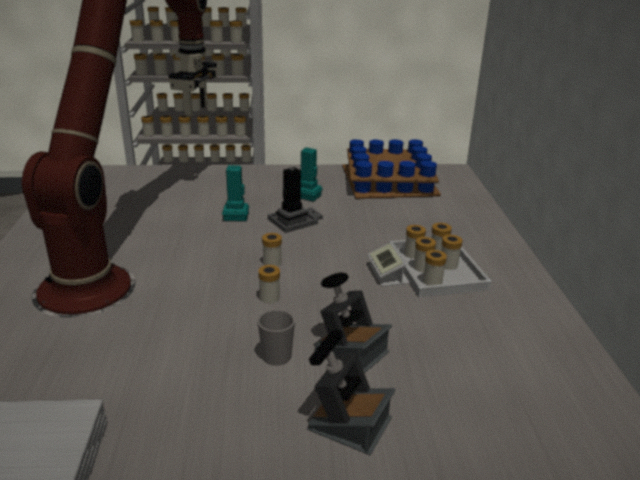

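View pics/top0.png

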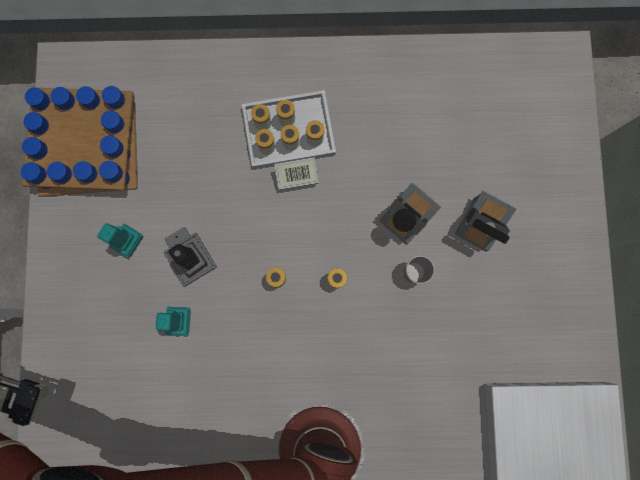

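The side view shows the black-gripped reader at (292,190) in its grey dock at (295,215). Turquoise lookalikes are at (235,193) and (310,175). The round stamp head is at (335,280), the bar head at (325,347), the label at (387,258), the jars at (272,250) and (269,283), and the beaker at (276,338).
In the top view the reader/dock is at (187,255), with turquoise ones at (120,238) and (173,321). The label is at (297,173), the round head at (404,219), the bar at (490,232), the jars at (275,277) and (337,278), and the beaker at (420,270).
The grey/black reader at top (187,255) fits because it stands in the dock and is not turquoise. The stamp at (404,219) fits because its head is round. I'll confirm both in one enlarged crop.

```bash
python3 - <<'E'
import cv2, numpy as np
t=cv2.imread("pics/top0.png"); s=cv2.imread("pics/side0.png")
def c(im,x,y,w=66,h=74):
    o=cv2.resize(im[y-h//2:y+h//2,x-w//2:x+w//2],None,fx=4,fy=4,interpolation=cv2.INTER_CUBIC)
    o=cv2.convertScaleAbs(o,alpha=1.5,beta=15)
    for k in range(0,w,10): cv2.line(o,(4*k,0),(4*k,5),(0,0,255),1)
    for k in range(0,h,10): cv2.line(o,(0,4*k),(5,4*k),(0,0,255),1)
    cv2.putText(o,f"{x-w//2},{y-h//2}",(8,18),0,.5,(0,0,255),1); return o
cv2.imwrite("pics/crop.png",np.vstack([np.hstack([c(t,188,255),c(t,297,173),c(t,408,216)]),np.hstack([c(s,294,200),c(s,395,262),c(s,350,305)])]))
E
```

```text
(no output)
```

View pics/crop.png

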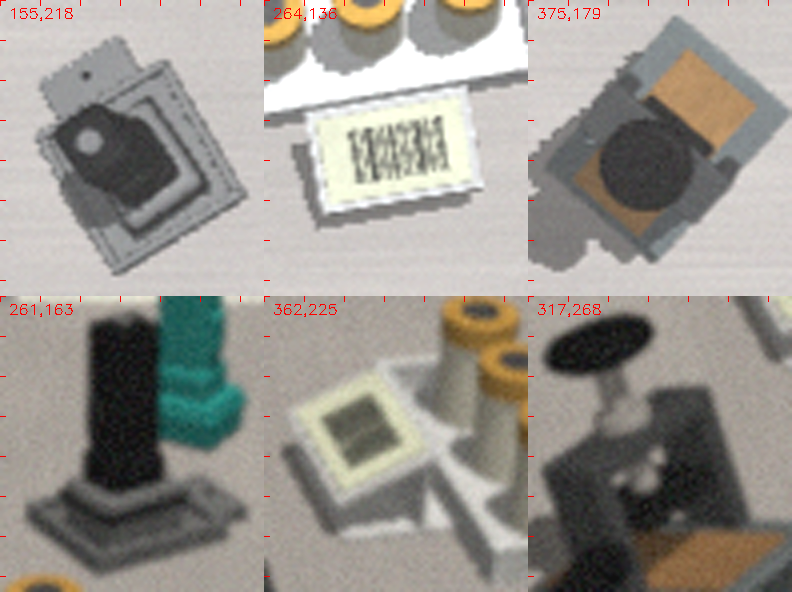

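Crop: the top-left tile shows a black grip with a pale dot (top centre at about (177,253)) on a grey head inside the grey dock, tab up-left. So this is the reader, clearly different from the turquoise one. The right tiles show the round mushroom head at top (404,220) and side (334.5,280).

```bash
cat > h.py <<'E'
import numpy as np, cv2
from station import manip
np.set_printoptions(precision=4,suppress=True)
P={n:manip.camera_params(n) for n in("side","top")}
def ray(n,uv):
    p=P[n];R=np.array(p["R"]);d=R.T@[(uv[0]-p["cx"])/p["fx"],(uv[1]-p["cy"])/p["fy"],1]
    return -R.T@np.array(p["t"]),d/np.linalg.norm(d)
def onz(n,uv,z):
    c,d=ray(n,uv);return c+d*(z-c[2])/d[2]
def tri(ut,us):
    c,d=ray("top",ut);e,f=ray("side",us)
    s=np.linalg.lstsq(np.c_[d,-f],e-c,rcond=None)[0];a=c+d*s[0];b=e+f*s[1]
    return (a+b)/2,np.linalg.norm(a-b)
def proj(n,X):
    p=P[n];q=np.array(p["R"])@X+np.array(p["t"]);return np.array([p["fx"]*q[0]/q[2]+p["cx"],p["fy"]*q[1]/q[2]+p["cy"]])
def blob(im,mask,x0,y0,x1,y1):
    m=np.zeros(mask.shape,np.uint8);m[y0:y1,x0:x1]=mask[y0:y1,x0:x1]*255
    k=max(cv2.findContours(m,cv2.RETR_EXTERNAL,cv2.CHAIN_APPROX_NONE)[0],key=cv2.contourArea)
    return k
E
cat > m.py <<'E'
from h import *
t=cv2.imread("pics/top0.png").astype(int);s=cv2.imread("pics/side0.png").astype(int)
deg=lambda v:np.degrees(np.arctan2(v[1],v[0]))
# dock rim corners, z=.016: L,T,R,B
q=[onz("top",c,.016)[:2] for c in[(164.5,251.75),(196.25,233.5),(216.25,266.75),(183.75,286.25)]]
print("dock",np.mean(q,0),"xyaw",deg(q[0]-q[3]),deg(q[1]-q[2]),"y",deg(q[0]-q[1])-90,deg(q[3]-q[2])-90,[np.linalg.norm(q[i]-q[i-1]) for i in range(4)])
# reader head rim corners z=.042
h=[onz("top",c,.042)[:2] for c in[(155+150/4,218+97/4),(155+210/4,218+187/4),(155+140/4,218+230/4)]]
print("head xyaw",deg(h[0]-h[1]),"y",deg(h[2]-h[1])-90,(h[0]+h[2])/2,np.linalg.norm(h[0]-h[1]),np.linalg.norm(h[1]-h[2]))
print("dot",onz("top",(177,253),.156))
k=blob(t,t.max(2)<75,160,235,205,275);mr=cv2.minAreaRect(k);print("grip mask",mr)
# grip top corners
g=[onz("top",(155+a/4,218+b/4),.156)[:2] for a,b in[(55,130),(100,103)]];print("grip top edge",deg(g[0]-g[1]),np.linalg.norm(g[0]-g[1]))
k=blob(s,s.max(2)<50,275,160,310,215);x,y,w,hh=cv2.boundingRect(k);print("side grip bbox",x,y,w,hh)
# label
lt=blob(t,(t[...,2]-t[...,0]>12)&(t[...,1]>170),268,154,325,192);ls=blob(s,(s[...,2]-s[...,0]>14)&(s.max(2)>110),366,238,411,280)
a=cv2.minAreaRect(lt);b=cv2.minAreaRect(ls);print(a,b)
X,e=tri(a[0],b[0]);print("label tri",X,e,"onz",onz("top",a[0],.042),onz("side",b[0],.042))
B=cv2.boxPoints(a);Bw=[onz("top",c,.042)[:2] for c in B];print([deg(Bw[i]-Bw[i-1]) for i in range(4)],[np.linalg.norm(Bw[i]-Bw[i-1]) for i in range(4)])
# round
rt=blob(t,t.max(2)<62,388,203,420,237);rs=blob(s,s.max(2)<45,318,268,350,291)
a=cv2.fitEllipse(rt);b=cv2.fitEllipse(rs);print(a,b)
X,e=tri(a[0],b[0]);print("round centre",X,e,onz("top",a[0],.142))
E1=[onz("top",(375+(u-528)/4,179+v/4),z)[:2] for u,v,z in[(675,15,.07),(790,112,.07),(655,262,.02),(545,165,.02)]]
print("stand y yaw",deg(E1[0]-E1[1])-90,deg(E1[3]-E1[2])-90,"x",deg(E1[0]-E1[3]),deg(E1[1]-E1[2]),np.mean(E1,0))
for n,u in(("jarA",(275,277)),("jarB",(337,278))):print(n,onz("top",u,.072))
print("beaker",onz("top",(420,270),.085))
E
python3 m.py
```

```text
dock [0.4679 0.3188] xyaw 29.65248913883289 31.00512464439532 y 29.558838236184585 30.419247664298 [np.float64(0.10173642743865541), np.float64(0.09235238874693272), np.float64(0.10034576201459869), np.float64(0.09472948481875318)]
head xyaw 33.6850162581842 y 31.070640279139255 [0.4666 0.31  ] 0.06852157172414314 0.05039583892564819
dot [0.4675 0.3159 0.156 ]
grip mask ((184.8461456298828, 258.76922607421875), (35.50081253051758, 32.72731399536133), 56.30992889404297)
grip top edge 120.66209838796523 0.029482481425782324
side grip bbox 282 168 28 45Traceback (most recent call last):
  File "m.py", line 16, in <module>
    lt=blob(t,(t[...,2]-t[...,0]>12)&(t[...,1]>170),268,154,325,192);ls=blob(s,(s[...,2]-s[...,0]>14)&(s.max(2)>110),366,238,411,280)
  File "h.py", line 18, in blob
    k=max(cv2.findContours(m,cv2.RETR_EXTERNAL,cv2.CHAIN_APPROX_NONE)[0],key=cv2.contourArea)
ValueError: max() iterable argument is empty
```

```bash
python3 - <<'E'
import cv2
t=cv2.imread("pics/top0.png");s=cv2.imread("pics/side0.png")
print(t[165,275],t[164,280],t[186,297],t[200,290],t[168,280],t[220,404],t[205,392],t[220,420],s[252,378],s[280,334],s[290,340],s[262,415])
E
sed -i 's/(t\[...,1\]>170)/(t[...,1]>105)/; s/s\[...,0\]>14)&(s.max(2)>110)/s[...,0]>14)\&(s.max(2)>100)/; s/t.max(2)<62/t.max(2)<38/; s/s.max(2)<45/s.max(2)<24/' m.py; python3 m.py | tail -12
```

```text
[149 147 145] [149 148 147] [92 92 93] [124 125 127] [138 155 153] [28 29 32] [58 56 56] [64 64 63] [109 130 128] [10 10  8] [51 54 57] [55 63 63]
grip mask ((184.8461456298828, 258.76922607421875), (35.50081253051758, 32.72731399536133), 56.30992889404297)
grip top edge 120.66209838796523 0.029482481425782324
side grip bbox 282 168 28 45
((295.9765319824219, 173.03355407714844), (20.448740005493164, 34.930850982666016), 79.99201965332031) ((385.7783508300781, 257.90093994140625), (23.505117416381836, 23.7965030670166), 60.945396423339844)
label tri [0.6818 0.047  0.0399] 0.0009460648222340729 onz [0.6807 0.047  0.042 ] [0.6816 0.0436 0.042 ]
[np.float64(9.25470255486347), np.float64(-80.76970282413455), np.float64(-171.23247197075932), np.float64(99.20443010019083)] [np.float64(0.053192070416721304), np.float64(0.08869851372930526), np.float64(0.05323364193632641), np.float64(0.08824591012125337)]
((405.13189697265625, 218.3730926513672), (21.978382110595703, 25.600793838500977), 44.221004486083984) ((334.2370300292969, 280.0306091308594), (10.507265090942383, 25.063087463378906), 71.69801330566406)
round centre [ 0.5394 -0.206   0.1421] 0.0025867349321055107 [ 0.5407 -0.206   0.142 ]
stand y yaw -42.51567761519338 -43.28426924289288 x -42.553665877416634 -42.306347617341494 [ 0.5699 -0.2345]
jarA [0.4157 0.1    0.072 ]
jarB [ 0.4108 -0.0494  0.072 ]
beaker [ 0.4258 -0.2469  0.085 ]
```

```bash
cat >> h.py <<'E'
from scipy.spatial.transform import Rotation as Ro
def frame(ydeg,tilt=0,yaw=0):
    """tool pointing down with tool y at ydeg, then leaned so tool z goes 'tilt' deg forward along heading yaw"""
    a=np.radians(ydeg);y=np.array([np.cos(a),np.sin(a),0]);z=np.array([0,0,-1.]);R=np.c_[np.cross(y,z),y,z]
    b=np.radians(yaw);return (Ro.from_rotvec(np.radians(-tilt)*np.array([-np.sin(b),np.cos(b),0]))*Ro.from_matrix(R))
def goal(p,R):
    o=manip.get_obs();d=(np.array(p)-o["tcp_pos"])/.2;w=(R*Ro.from_rotvec(o["tool_rot"]).inv()).as_rotvec()/(np.pi/2)
    print("t",o["time_s"],"pos",o["tcp_pos"],"xyz",d,"twist",w,"gap",o["finger_gap"],"grip",o["grip_force"],"F",o["ft_force"])
E
python3 - <<'E'
from h import *
print([proj("side",np.array([.467,.3155,z])) for z in(.15,.065)])
goal((.467,.3155,.235),frame(31))
E
```

```text
[array([290.8031, 170.3263]), array([290.8141, 199.9807])]
t 0.1 pos [0.1911 0.6206 0.2316] xyz [ 1.3794 -1.5253  0.0169] twist [ 0.0012 -0.0009 -0.4654] gap 1.0032623750123504 grip 0.0 F [ 1.0893 -0.199   0.0618]
```

>>> {"api": "send_rows", "payload": {
  "xyz": [
    [0.14,-0.15,0],
    [0.32,-0.35,0],
    [0.5,-0.55,0.01],
    [0.68,-0.75,0.02],
    [0.84,-0.93,0.02]
  ],
  "twist": [
    [0,0,-0.05],
    [0,0,-0.11],
    [0,0,-0.18],
    [0,0,-0.25],
    [0,0,-0.32]
  ],
  "hand": [1,1,1,1,1]
}}

```text
time_s: 0.6
tcp_pos: [0.3539, 0.4406, 0.2365]
tool_rot: [-1.232, -2.89, 0.0]
ft_force: [0.7, 0.5, 0.2]
finger_gap: 0.999
grip_force: 0.0
```

>>> {"api": "send_rows", "payload": {
  "xyz": [
    [0.18,-0.2,0],
    [0.35,-0.38,0],
    [0.5,-0.54,0],
    [0.545,-0.595,0],
    [0.545,-0.595,0]
  ],
  "twist": [
    [0,0,-0.05],
    [0,0,-0.1],
    [0,0,-0.145],
    [0,0,-0.145],
    [0,0,-0.145]
  ],
  "hand": [1,1,1,1,1]
}}

```text
time_s: 1.1
tcp_pos: [0.4635, 0.3206, 0.2363]
tool_rot: [1.553, 2.73, -0.002]
ft_force: [0.0, 1.1, 0.1]
finger_gap: 1.0
grip_force: 0.0
```

```bash
python3 - <<'E'
from h import *
for n in ("side","top"): cv2.imwrite(f"pics/{n}1.png",manip.grab_frame(n)[:,:,::-1])
goal((.468,.3155,.128),frame(31))
E
```

```text
t 1.2 pos [0.4604 0.3251 0.2362] xyz [ 0.0382 -0.048  -0.5409] twist [-0.0007 -0.0013 -0.002 ] gap 0.9993157714530989 grip 0.0 F [-0.527   0.8706  0.7118]
```

>>> {"api": "send_rows", "payload": {
  "xyz": [
    [0.035,-0.045,0],
    [0.035,-0.045,-0.1],
    [0.035,-0.045,-0.22],
    [0.035,-0.045,-0.34],
    [0.035,-0.045,-0.46],
    [0.035,-0.045,-0.54],
    [0.035,-0.045,-0.54],
    [0.035,-0.045,-0.54],
    [0.035,-0.045,-0.54]
  ],
  "twist": [
    [0,0,0],
    [0,0,0],
    [0,0,0],
    [0,0,0],
    [0,0,0],
    [0,0,0],
    [0,0,0],
    [0,0,0],
    [0,0,0]
  ],
  "hand": [1,1,1,1,1,1,1,1,1]
}}

```text
time_s: 2.1
tcp_pos: [0.4694, 0.3153, 0.1297]
tool_rot: [1.544, 2.735, 0.003]
ft_force: [1.2, 0.1, 0.4]
finger_gap: 1.0
grip_force: 0.0
```

```bash
python3 - <<'E'
from h import *
goal((.468,.3155,.128),frame(31))
t,s=[manip.grab_frame(n)[:,:,::-1] for n in ("top","side")]
c=lambda im,x,y:cv2.convertScaleAbs(cv2.resize(im[y-55:y+55,x-50:x+50],None,fx=4,fy=4,interpolation=cv2.INTER_CUBIC),alpha=1.6,beta=15)
cv2.imwrite("pics/g1.png",np.hstack([c(t,190,255),c(s,292,180)]))
E
```

```text
t 2.1 pos [0.4694 0.3153 0.1297] xyz [-0.0068  0.0009 -0.0085] twist [-0.0009  0.0011 -0.0011] gap 0.9996523095804173 grip 0.0 F [1.2298 0.1266 0.4466]
```

View pics/g1.png

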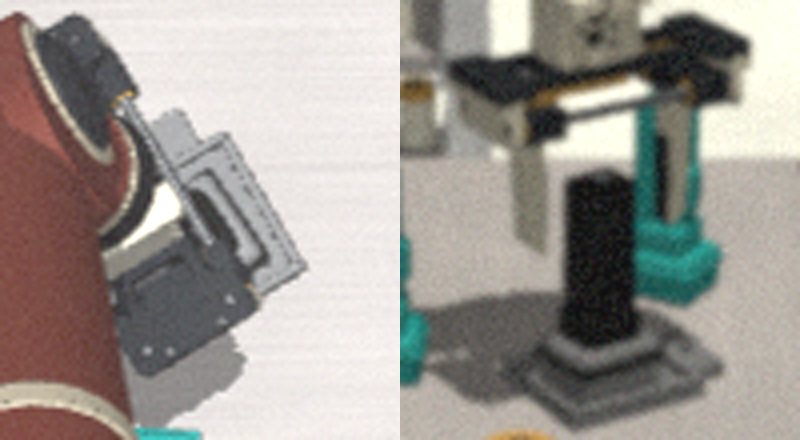

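Crops: in the side view the open fingers straddle the black grip, which is centred at about (302,250) in the crop. In the top view the gripper sits above the dock. Closing.

>>> {"api": "send_rows", "payload": {
  "xyz": [
    [0,0,0],
    [0,0,0],
    [0,0,0],
    [0,0,0],
    [0,0,0],
    [0,0,0],
    [0,0,0],
    [0,0,0]
  ],
  "twist": [
    [0,0,0],
    [0,0,0],
    [0,0,0],
    [0,0,0],
    [0,0,0],
    [0,0,0],
    [0,0,0],
    [0,0,0]
  ],
  "hand": [0.5,0.2,0,-0.2,-0.4,-0.6,-0.6,-0.6],
  "force": 40
}}

```text
time_s: 3.0
tcp_pos: [0.469, 0.3144, 0.1285]
tool_rot: [1.546, 2.735, 0.0]
ft_force: [0.2, 0.3, -0.8]
finger_gap: 0.431
grip_force: 39.3
```

```bash
python3 - <<'E'
from h import *
goal((.4694,.3153,.18),frame(31))
yaw=9.25;n=np.array([-np.sin(np.radians(25))*np.cos(np.radians(yaw)),-np.sin(np.radians(25))*np.sin(np.radians(yaw)),np.cos(np.radians(25))])
L=np.array([.681,.0465,.042])
h=.1297-.006
p=L+n*(.09+h);print(p,"above",L+n*(.09+h+.05)); goal(p,frame(yaw,25,yaw))
E
```

```text
t 3.0 pos [0.469  0.3144 0.1285] xyz [0.002  0.0046 0.2574] twist [ 0.      0.0001 -0.0003] gap 0.43135169196028994 grip 39.285205006599426 F [ 0.2124  0.2913 -0.839 ]
[0.5919 0.032  0.2357] above [0.571  0.0286 0.281 ]
t 3.0 pos [0.469  0.3144 0.1285] xyz [ 0.6143 -1.412   0.5358] twist [ 0.0962 -0.2623 -0.2381] gap 0.43135169196028994 grip 39.285205006599426 F [ 0.2124  0.2913 -0.839 ]
```

>>> {"api": "send_rows", "payload": {
  "xyz": [
    [0,0,0.02],
    [0,0,0.06],
    [0,0,0.14],
    [0,0,0.26],
    [0,0,0.4],
    [0,0,0.54],
    [0.02,-0.04,0.66],
    [0.06,-0.12,0.74],
    [0.1,-0.22,0.79],
    [0.16,-0.34,0.8],
    [0.22,-0.48,0.8],
    [0.28,-0.62,0.8],
    [0.34,-0.76,0.8],
    [0.39,-0.88,0.8],
    [0.43,-0.98,0.8]
  ],
  "twist": [
    [0,0,0],
    [0,0,0],
    [0,0,0],
    [0,0,0],
    [0,0,0],
    [0,0,0],
    [0,0,-0.02],
    [0,0,-0.04],
    [0,0,-0.06],
    [0,0,-0.09],
    [0,0,-0.12],
    [0,0,-0.15],
    [0,0,-0.18],
    [0,0,-0.21],
    [0,0,-0.24]
  ],
  "hand": [-0.6,-0.6,-0.6,-0.6,-0.6,-0.6,-0.6,-0.6,-0.6,-0.6,-0.6,-0.6,-0.6,-0.6,-0.6]
}}

```text
time_s: 4.5
tcp_pos: [0.5549, 0.1152, 0.2882]
tool_rot: [-2.038, -2.391, 0.003]
ft_force: [0.1, -0.4, -2.4]
finger_gap: 0.434
grip_force: 39.3
```

```bash
python3 - <<'E'
from h import *
yaw=9.25;n=np.array([-np.sin(np.radians(25))*np.cos(np.radians(yaw)),-np.sin(np.radians(25))*np.sin(np.radians(yaw)),np.cos(np.radians(25))])
L=np.array([.681,.0465,.042])
p=L+n*(.09+.1225+.02);print(p);goal(p,frame(yaw,25,yaw));print(n*.02/.2)
E
```

```text
[0.584  0.0307 0.2527]
t 4.5 pos [0.5549 0.1152 0.2882] xyz [ 0.1457 -0.4224 -0.1776] twist [ 0.0451 -0.2751  0.0017] gap 0.43383323675623264 grip 39.290971755981445 F [ 0.1029 -0.3567 -2.4106]
[-0.0417 -0.0068  0.0906]
```

>>> {"api": "send_rows", "payload": {
  "xyz": [
    [0.03,-0.1,0],
    [0.06,-0.19,-0.02],
    [0.09,-0.27,-0.06],
    [0.11,-0.34,-0.1],
    [0.13,-0.39,-0.14],
    [0.145,-0.42,-0.17],
    [0.145,-0.42,-0.175],
    [0.145,-0.42,-0.175],
    [0.145,-0.42,-0.175],
    [0.145,-0.42,-0.175],
    [0.145,-0.42,-0.175]
  ],
  "twist": [
    [0.005,-0.03,0],
    [0.013,-0.08,0],
    [0.021,-0.13,0],
    [0.03,-0.18,0],
    [0.037,-0.23,0],
    [0.043,-0.26,0],
    [0.045,-0.275,0],
    [0.045,-0.275,0],
    [0.045,-0.275,0],
    [0.045,-0.275,0],
    [0.045,-0.275,0]
  ],
  "hand": [-0.6,-0.6,-0.6,-0.6,-0.6,-0.6,-0.6,-0.6,-0.6,-0.6,-0.6]
}}

```text
time_s: 5.6
tcp_pos: [0.5842, 0.0347, 0.2538]
tool_rot: [1.822, 2.151, 0.477]
ft_force: [0.0, 0.4, -3.4]
finger_gap: 0.431
grip_force: 39.3
```

```bash
python3 - <<'E'
from h import *
yaw=9.25;n=np.array([-np.sin(np.radians(25))*np.cos(np.radians(yaw)),-np.sin(np.radians(25))*np.sin(np.radians(yaw)),np.cos(np.radians(25))])
L=np.array([.681,.0465,.042])
p=L+n*(.09+.1225);goal(p,frame(yaw,25,yaw))
t,s=[manip.grab_frame(n)[:,:,::-1].copy() for n in ("top","side")]
o=manip.get_obs();R=Ro.from_rotvec(o["tool_rot"]).as_matrix();b=o["tcp_pos"]+R[:,2]*.1225
print("tool z",R[:,2],-n,"window",b)
np.savetxt("pics/b.txt",b)
def c(im,nm,x,y):
    x-=60;y-=65;o=cv2.convertScaleAbs(cv2.resize(im[y:y+130,x:x+100],None,fx=4,fy=4,interpolation=cv2.INTER_CUBIC),alpha=1.6,beta=15)
    # predicted head outline corners (tool y = reader x)
    ax,ay=R[:,1],R[:,0]
    for zz in(0,.036):
        q=[(4*(proj(nm,b+i*.033*ax+j*.027*ay-R[:,2]*zz)-[x,y])).astype(int) for i,j in((1,1),(1,-1),(-1,-1),(-1,1))]
        cv2.polylines(o,[np.array(q)],True,(0,0,255),1)
    return o
cv2.imwrite("pics/g2.png",np.hstack([c(t,"top",300,195),c(s,"side",375,225)]))
E
```

```text
t 5.6 pos [0.5842 0.0347 0.2538] xyz [ 0.0408 -0.0134 -0.0959] twist [ 0.0005  0.001  -0.0023] gap 0.43141492680082183 grip 39.29397225379944 F [ 0.0025  0.4198 -3.4201]
tool z [ 0.4183  0.0687 -0.9057] [ 0.4171  0.0679 -0.9063] window [0.6353 0.0431 0.1427]
```

View pics/g2.png

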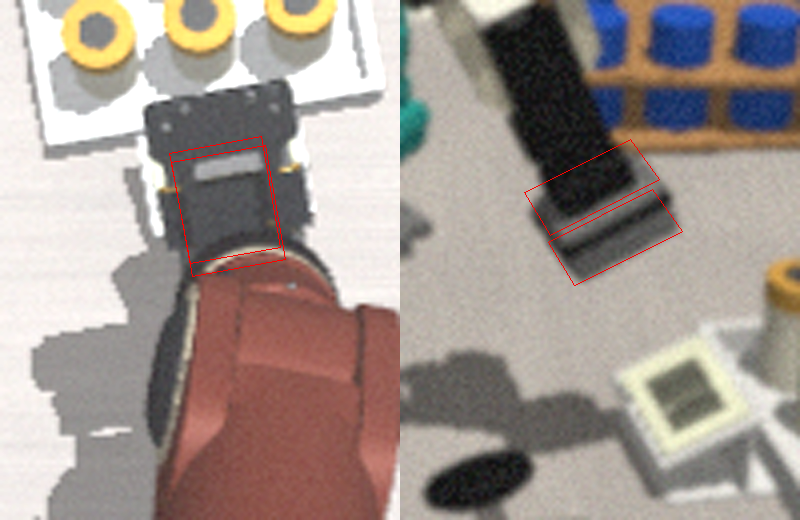

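The crop shows the reader head outlined as predicted at side crop (605,220), tilted along the label normal and above the label at side crop (685,395). Closing to 9 cm and holding.

>>> {"api": "send_rows", "payload": {
  "xyz": [
    [0.005,-0.002,-0.012],
    [0.015,-0.005,-0.036],
    [0.027,-0.009,-0.064],
    [0.036,-0.012,-0.086],
    [0.04,-0.013,-0.096],
    [0.04,-0.013,-0.096],
    [0.04,-0.013,-0.096],
    [0.04,-0.013,-0.096],
    [0.04,-0.013,-0.096],
    [0.04,-0.013,-0.096]
  ],
  "twist": [
    [0,0,0],
    [0,0,0],
    [0,0,0],
    [0,0,0],
    [0,0,-0.002],
    [0,0,-0.002],
    [0,0,-0.002],
    [0,0,-0.002],
    [0,0,-0.002],
    [0,0,-0.002]
  ],
  "hand": [-0.6,-0.6,-0.6,-0.6,-0.6,-0.6,-0.6,-0.6,-0.6,-0.6]
}}

```text
time_s: 6.7
tcp_pos: [0.5919, 0.0319, 0.2346]
tool_rot: [1.825, 2.147, 0.477]
ft_force: [-0.4, -0.5, -2.6]
finger_gap: 0.432
grip_force: 39.3
```

```bash
python3 - <<'E'
from h import *
yaw=9.25;n=np.array([-np.sin(np.radians(25))*np.cos(np.radians(yaw)),-np.sin(np.radians(25))*np.sin(np.radians(yaw)),np.cos(np.radians(25))])
L=np.array([.681,.0465,.042])
p=L+n*(.09+.1225);goal(p,frame(yaw,25,yaw))
s=manip.grab_frame("side");o=manip.get_obs();R=Ro.from_rotvec(o["tool_rot"]).as_matrix();b=o["tcp_pos"]+R[:,2]*.1225
d=b-L;print("window-label along n",d@n,"lateral",d-n*(d@n))
u,v=[proj("side",b-R[:,2]*z) for z in(.06,.105)];print("pred axis",u,v,np.degrees(np.arctan2(*(v-u)[::-1])))
# per-row centre of the dark grip between those rows
rows=[];
for r in range(int(v[1]),int(u[1])):
    xc=u[0]+(v[0]-u[0])*(r-u[1])/(v[1]-u[1]);w=np.where(s[r,int(xc)-22:int(xc)+22].max(1)<28)[0]
    if len(w)>8: rows.append((r,int(xc)-22+(w.min()+w.max())/2,np.ptp(w)))
rows=np.array(rows);f=np.polyfit(rows[:,0],rows[:,1],1);print("meas slope dx/dy",f[0],"pred",(v-u)[0]/(v-u)[1],"width",np.median(rows[:,2]),"offset",np.polyval(f,(u[1]+v[1])/2)-(u+v)[0]/2,len(rows))
E
```

```text
t 6.7 pos [0.5919 0.0319 0.2346] xyz [0.0023 0.001  0.0001] twist [0.0005 0.0012 0.    ] gap 0.43170298075891306 grip 39.29386496543884 F [-0.4389 -0.5386 -2.5511]
window-label along n 0.09017055449432265 lateral [-0.0002 -0.0003 -0.0001]
pred axis [362.1104 206.4133] [354.6262 189.9879] -114.49650384969
meas slope dx/dy 0.3406862745098053 pred 0.4556525653605842 width 20.0 offset -0.9298640458256955 17
```

```bash
python3 - <<'E'
from h import *
s=manip.grab_frame("side")[:,:,::-1].copy();o=manip.get_obs();R=Ro.from_rotvec(o["tool_rot"]).as_matrix();b=o["tcp_pos"]+R[:,2]*.1225
x,y=335,165
im=cv2.convertScaleAbs(cv2.resize(s[y:y+75,x:x+50],None,fx=8,fy=8,interpolation=cv2.INTER_CUBIC),alpha=2.2,beta=25)
def wire(o,R):
    o=o.copy();ax,ay=R[:,1],R[:,0]
    for hx,hy,z0,z1 in((.033,.027,0,.036),(.02,.017,.058,.15)):
        P=lambda i,j,z:tuple(int(k) for k in 8*(proj("side",b+i*hx*ax+j*hy*ay-R[:,2]*z)-[x,y]+.5))
        C=((1,1),(1,-1),(-1,-1),(-1,1))
        for k in range(4):
            for z in(z0,z1): cv2.line(o,P(*C[k],z),P(*C[k-1],z),(0,0,255),1)
            cv2.line(o,P(*C[k],z0),P(*C[k],z1),(0,255,0),1)
    return o
cv2.imwrite("pics/g3.png",np.hstack([im,wire(im,R)]))
E
```

```text
(no output)
```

View pics/g3.png

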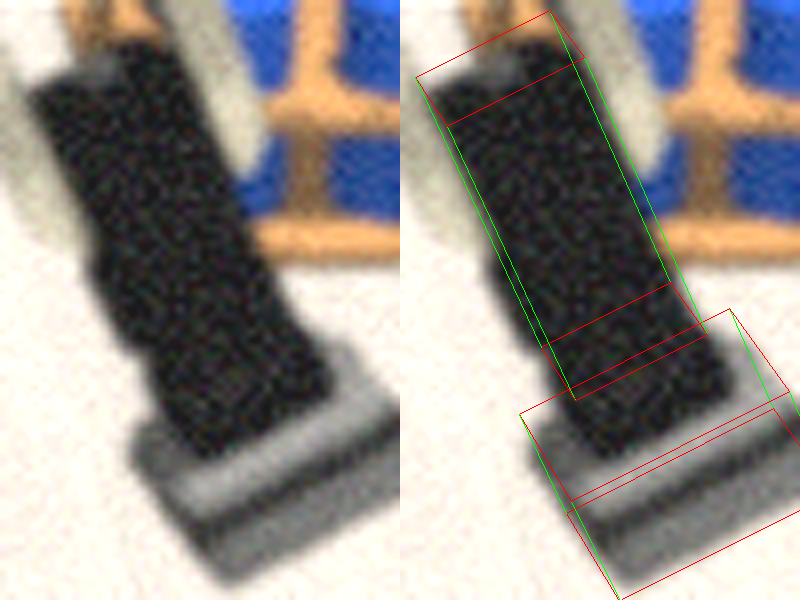

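The enlarged overlay shows the reader's pale top dot at (100,70), exactly at the predicted top centre. The grip edges and head bands run parallel to the predicted wireframe within a degree or two, so it is square. Holding.

>>> {"api": "send_rows", "payload": {
  "xyz": [
    [0,0,0],
    [0,0,0],
    [0,0,0],
    [0,0,0],
    [0,0,0],
    [0,0,0],
    [0,0,0],
    [0,0,0],
    [0,0,0],
    [0,0,0],
    [0,0,0],
    [0,0,0],
    [0,0,0],
    [0,0,0],
    [0,0,0]
  ],
  "twist": [
    [0,0,0],
    [0,0,0],
    [0,0,0],
    [0,0,0],
    [0,0,0],
    [0,0,0],
    [0,0,0],
    [0,0,0],
    [0,0,0],
    [0,0,0],
    [0,0,0],
    [0,0,0],
    [0,0,0],
    [0,0,0],
    [0,0,0]
  ],
  "hand": [-0.6,-0.6,-0.6,-0.6,-0.6,-0.6,-0.6,-0.6,-0.6,-0.6,-0.6,-0.6,-0.6,-0.6,-0.6]
}}

```text
time_s: 8.3
tcp_pos: [0.5919, 0.0318, 0.2344]
tool_rot: [1.826, 2.147, 0.477]
ft_force: [-0.4, 0.4, -3.3]
finger_gap: 0.431
grip_force: 39.3
```

>>> {"api": "send_rows", "payload": {
  "xyz": [
    [0,0,0],
    [0,0,0],
    [0,0,0],
    [0,0,0],
    [0,0,0],
    [0,0,0],
    [0,0,0],
    [0,0,0],
    [0,0,0],
    [0,0,0],
    [0,0,0],
    [0,0,0],
    [0,0,0],
    [0,0,0],
    [0,0,0]
  ],
  "twist": [
    [0,0,0],
    [0,0,0],
    [0,0,0],
    [0,0,0],
    [0,0,0],
    [0,0,0],
    [0,0,0],
    [0,0,0],
    [0,0,0],
    [0,0,0],
    [0,0,0],
    [0,0,0],
    [0,0,0],
    [0,0,0],
    [0,0,0]
  ],
  "hand": [-0.6,-0.6,-0.6,-0.6,-0.6,-0.6,-0.6,-0.6,-0.6,-0.6,-0.6,-0.6,-0.6,-0.6,-0.6]
}}

```text
time_s: 9.8
tcp_pos: [0.5919, 0.0318, 0.2344]
tool_rot: [1.826, 2.147, 0.477]
ft_force: [-0.1, 0.5, -3.5]
finger_gap: 0.429
grip_force: 39.3
```

```bash
python3 - <<'E'
from h import *
goal((.469,.3144,.30),frame(31))
E
```

```text
t 9.8 pos [0.5919 0.0318 0.2344] xyz [-0.6143  1.4131  0.3282] twist [-0.0958  0.2634  0.2378] gap 0.4294071608286445 grip 39.29384529590607 F [-0.1104  0.5292 -3.453 ]
```

>>> {"api": "send_rows", "payload": {
  "xyz": [
    [-0.01,0,0.02],
    [-0.04,0.01,0.07],
    [-0.07,0.03,0.14],
    [-0.1,0.07,0.21],
    [-0.13,0.13,0.27],
    [-0.16,0.2,0.31],
    [-0.2,0.29,0.33],
    [-0.24,0.39,0.33],
    [-0.28,0.5,0.33],
    [-0.33,0.62,0.33],
    [-0.37,0.74,0.33],
    [-0.42,0.86,0.33],
    [-0.46,0.97,0.33]
  ],
  "twist": [
    [0,0,0],
    [-0.01,0.03,0.01],
    [-0.02,0.06,0.03],
    [-0.03,0.1,0.06],
    [-0.045,0.14,0.09],
    [-0.06,0.18,0.12],
    [-0.075,0.21,0.15],
    [-0.085,0.24,0.18],
    [-0.09,0.255,0.21],
    [-0.095,0.262,0.225],
    [-0.096,0.263,0.238],
    [-0.096,0.263,0.238],
    [-0.096,0.263,0.238]
  ],
  "hand": [-0.6,-0.6,-0.6,-0.6,-0.6,-0.6,-0.6,-0.6,-0.6,-0.6,-0.6,-0.6,-0.6]
}}

```text
time_s: 11.1
tcp_pos: [0.4997, 0.2274, 0.3008]
tool_rot: [1.545, 2.734, 0.003]
ft_force: [0.6, 1.2, -3.2]
finger_gap: 0.431
grip_force: 39.3
```

>>> {"api": "send_rows", "payload": {
  "xyz": [
    [-0.04,0.12,0],
    [-0.08,0.23,0],
    [-0.11,0.32,-0.02],
    [-0.135,0.39,-0.06],
    [-0.155,0.443,-0.12],
    [-0.155,0.443,-0.2],
    [-0.155,0.443,-0.28],
    [-0.155,0.443,-0.36],
    [-0.155,0.443,-0.44],
    [-0.155,0.443,-0.5],
    [-0.155,0.443,-0.52],
    [-0.155,0.443,-0.52],
    [-0.155,0.443,-0.52],
    [-0.155,0.443,-0.52]
  ],
  "twist": [
    [0,0,0],
    [0,0,0],
    [0,0,0],
    [0,0,0],
    [0,0,0],
    [0,0,0],
    [0,0,0],
    [0,0,0],
    [0,0,0],
    [0,0,0],
    [0,0,0],
    [0,0,0],
    [0,0,0],
    [0,0,0]
  ],
  "hand": [-0.6,-0.6,-0.6,-0.6,-0.6,-0.6,-0.6,-0.6,-0.6,-0.6,-0.6,-0.6,-0.6,-0.6]
}}

```text
time_s: 12.5
tcp_pos: [0.4695, 0.3147, 0.1972]
tool_rot: [1.546, 2.733, 0.003]
ft_force: [1.3, 0.0, -3.1]
finger_gap: 0.432
grip_force: 39.3
```

```bash
python3 - <<'E'
from h import *
goal((.4685,.317,.129),frame(31))
s=manip.grab_frame("side")[:,:,::-1].copy()
x,y=245,110
cv2.imwrite("pics/g4.png",cv2.convertScaleAbs(cv2.resize(s[y:y+120,x:x+100],None,fx=5,fy=5,interpolation=cv2.INTER_CUBIC),alpha=1.8,beta=20))
E
```

```text
t 12.5 pos [0.4695 0.3147 0.1972] xyz [-0.0048  0.0117 -0.341 ] twist [-0.0006  0.0014 -0.0002] gap 0.4324193764257627 grip 39.2918586730957 F [ 1.3041  0.0478 -3.0568]
```

View pics/g4.png

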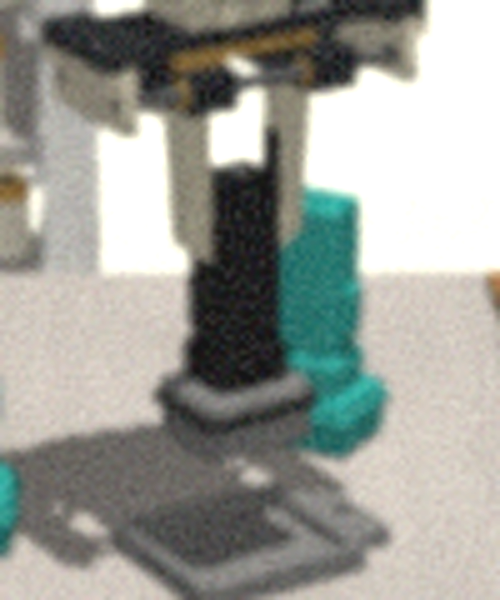

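The reader hangs upright at crop (240,310), centred over the empty dock at crop (250,535). Lowering it slowly.

>>> {"api": "send_rows", "payload": {
  "xyz": [
    [0,0.003,-0.03],
    [0,0.006,-0.09],
    [0,0.008,-0.15],
    [0,0.01,-0.21],
    [0,0.01,-0.26],
    [0,0.01,-0.295],
    [0,0.01,-0.315],
    [0,0.01,-0.325],
    [0,0.01,-0.33],
    [0,0.01,-0.333],
    [0,0.01,-0.336],
    [0,0.01,-0.336],
    [0,0.01,-0.336]
  ],
  "twist": [
    [0,0,0],
    [0,0,0],
    [0,0,0],
    [0,0,0],
    [0,0,0],
    [0,0,0],
    [0,0,0],
    [0,0,0],
    [0,0,0],
    [0,0,0],
    [0,0,0],
    [0,0,0],
    [0,0,0]
  ],
  "hand": [-0.6,-0.6,-0.6,-0.6,-0.6,-0.6,-0.6,-0.6,-0.6,-0.6,-0.6,-0.6,-0.6]
}}

```text
time_s: 13.85
tcp_pos: [0.469, 0.3165, 0.1294]
tool_rot: [1.546, 2.734, 0.001]
ft_force: [-0.2, -1.4, -2.5]
finger_gap: 0.431
grip_force: 39.3
```

>>> {"api": "send_rows", "payload": {
  "xyz": [
    [0,0,-0.003],
    [0,0,-0.006],
    [0,0,-0.008],
    [0,0,-0.008],
    [0,0,-0.008]
  ],
  "twist": [
    [0,0,0],
    [0,0,0],
    [0,0,0],
    [0,0,0],
    [0,0,0]
  ],
  "hand": [-0.6,-0.6,-0.6,-0.6,-0.6]
}}

```text
time_s: 14.35
tcp_pos: [0.4691, 0.3165, 0.1285]
tool_rot: [1.546, 2.734, 0.002]
ft_force: [-1.2, -1.3, 5.1]
finger_gap: 0.437
grip_force: 39.3
```

>>> {"api": "send_rows", "payload": {
  "xyz": [
    [0,0,0.002],
    [0,0,0.002],
    [0,0,0.002],
    [0,0,0.002],
    [0,0,0.002],
    [0,0,0.002],
    [0,0,0.002],
    [0,0,0.002]
  ],
  "twist": [
    [0,0,0],
    [0,0,0],
    [0,0,0],
    [0,0,0],
    [0,0,0],
    [0,0,0],
    [0,0,0],
    [0,0,0]
  ],
  "hand": [-0.6,-0.1,0,0.2,0.5,0.8,0.9,0.9]
}}

```text
time_s: 15.15
tcp_pos: [0.4689, 0.3164, 0.1279]
tool_rot: [1.546, 2.734, 0.0]
ft_force: [0.4, -0.9, -0.5]
finger_gap: 0.879
grip_force: 0.0
```

>>> {"api": "send_rows", "payload": {
  "xyz": [
    [0,0,0.03],
    [0,0,0.1],
    [0,0,0.2],
    [0,0,0.32],
    [0,0,0.46],
    [0,-0.06,0.58],
    [0,-0.16,0.66],
    [0,-0.3,0.7],
    [0.02,-0.46,0.7],
    [0.04,-0.62,0.7],
    [0.06,-0.78,0.7],
    [0.08,-0.95,0.7]
  ],
  "twist": [
    [0,0,0],
    [0,0,0],
    [0,0,0],
    [0,0,0],
    [0,0,0],
    [0,0,0],
    [0,0,-0.04],
    [0,0,-0.08],
    [0,0,-0.12],
    [0,0,-0.16],
    [0,0,-0.2],
    [0,0,-0.24]
  ],
  "hand": [0.9,0.9,0.9,0.9,0.9,0.9,0.9,0.5,0,-0.5,-1,-1]
}}

```text
time_s: 16.35
tcp_pos: [0.4842, 0.1239, 0.2678]
tool_rot: [2.037, 2.392, -0.001]
ft_force: [0.4, -0.4, -0.1]
finger_gap: 0.568
grip_force: 0.0
```

```bash
python3 - <<'E'
from h import *
t,s=[manip.grab_frame(n)[:,:,::-1].copy() for n in ("top","side")]
c=lambda im,x,y:cv2.convertScaleAbs(cv2.resize(im[y:y+100,x:x+80],None,fx=5,fy=5,interpolation=cv2.INTER_CUBIC),alpha=1.8,beta=20)
cv2.imwrite("pics/g5.png",np.hstack([c(t,150,205),c(s,255,145)]))
n=np.array([-np.sin(np.radians(25))*np.cos(np.radians(-42.5)),-np.sin(np.radians(25))*np.sin(np.radians(-42.5)),np.cos(np.radians(25))])
top=np.array([.5398,-.206,.142])+n*.0065;print(top,n)
for yd in(-42.5,-20,0):
  goal(top+n*(.014+.05),frame(yd,25,-42.5))
print(n*.025/.2)
print(manip.get_obs()["joint_positions"])
E
```

```text
[ 0.5378 -0.2041  0.1479] [-0.3116  0.2855  0.9063]
t 16.45 pos [0.4849 0.1187 0.2682] xyz [ 0.1646 -1.5231 -0.3116] twist [-0.0809 -0.2756 -0.5588] gap 0.47918636175858287 grip 0.0 F [-0.2779 -0.6286  0.1184]
t 16.45 pos [0.4849 0.1187 0.2682] xyz [ 0.1646 -1.5231 -0.3116] twist [-0.1298 -0.2478 -0.3131] gap 0.47918636175858287 grip 0.0 F [-0.2779 -0.6286  0.1184]
t 16.45 pos [0.4849 0.1187 0.2682] xyz [ 0.1646 -1.5231 -0.3116] twist [-0.1691 -0.2185 -0.0945] gap 0.47918636175858287 grip 0.0 F [-0.2779 -0.6286  0.1184]
[-0.0389  0.0357  0.1133]
[-0.5416  0.3572  0.3547  1.8043 -0.1393  1.0055  0.019 ]
```

View pics/g5.png

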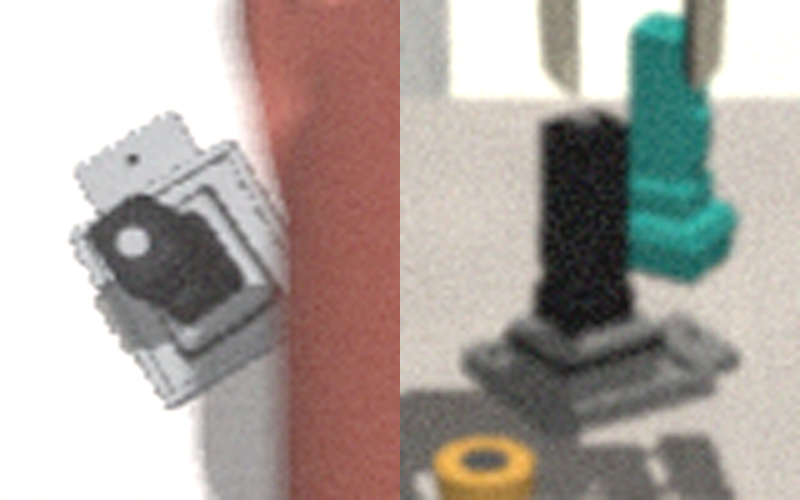

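Crops: the reader stands upright inside its dock (top crop (185,260), side crop (585,220)), with the gripper clear above it. Now on to the round stamp, with the fingers closed.

>>> {"api": "send_rows", "payload": {
  "xyz": [
    [0.01,-0.12,0],
    [0.03,-0.28,0],
    [0.05,-0.44,0],
    [0.06,-0.6,0],
    [0.08,-0.76,0],
    [0.1,-0.92,0]
  ],
  "twist": [
    [0,0,-0.03],
    [-0.02,-0.04,-0.06],
    [-0.04,-0.08,-0.1],
    [-0.06,-0.11,-0.14],
    [-0.08,-0.15,-0.19],
    [-0.1,-0.19,-0.24]
  ],
  "hand": [-1,-1,-1,-1,-1,-1]
}}

```text
time_s: 17.05
tcp_pos: [0.504, -0.0594, 0.268]
tool_rot: [2.194, 1.756, 0.104]
ft_force: [0.5, 1.1, -1.4]
finger_gap: 0.014
grip_force: 0.0
```

>>> {"api": "send_rows", "payload": {
  "xyz": [
    [0.02,-0.14,0],
    [0.03,-0.28,0],
    [0.04,-0.4,0],
    [0.06,-0.5,-0.05],
    [0.065,-0.58,-0.11],
    [0.065,-0.6,-0.16],
    [0.065,-0.6,-0.18],
    [0.065,-0.6,-0.18],
    [0.065,-0.6,-0.18]
  ],
  "twist": [
    [-0.015,-0.03,-0.04],
    [-0.03,-0.06,-0.07],
    [-0.03,-0.06,-0.07],
    [-0.03,-0.06,-0.07],
    [-0.03,-0.06,-0.07],
    [-0.03,-0.06,-0.07],
    [-0.03,-0.06,-0.07],
    [-0.03,-0.06,-0.07],
    [-0.03,-0.06,-0.07]
  ],
  "hand": [-1,-1,-1,-1,-1,-1,-1,-1,-1]
}}

```text
time_s: 17.95
tcp_pos: [0.5182, -0.1765, 0.2321]
tool_rot: [2.206, 1.577, 0.136]
ft_force: [0.3, -0.4, -0.3]
finger_gap: 0.004
grip_force: 0.0
```

```bash
cat > st.py <<'E'
from h import *
n=np.array([-np.sin(np.radians(25))*np.cos(np.radians(-42.5)),-np.sin(np.radians(25))*np.sin(np.radians(-42.5)),np.cos(np.radians(25))])
top=np.array([.5378,-.2041,.148])
def d(off):goal(top+n*(.014+off),frame(-20,25,-42.5))
E
python3 - <<'E'
from st import *
d(.02)
o=manip.get_obs();print(o["joint_positions"],(o["tcp_pos"]-top)@n-.014)
E
```

```text
t 17.95 pos [ 0.5182 -0.1765  0.2321] xyz [ 0.0451 -0.0895 -0.2662] twist [ 0.0008  0.0008 -0.0127] gap 0.0038108218638138536 grip 0.0 F [ 0.2663 -0.4426 -0.3294]
[-0.2583  0.3605  0.5668  2.0715  0.0199  0.3689 -0.1056] 0.07617011093016716
```

>>> {"api": "send_rows", "payload": {
  "xyz": [
    [0.01,-0.05,-0.05],
    [0.02,-0.08,-0.12],
    [0.035,-0.09,-0.19],
    [0.045,-0.09,-0.24],
    [0.045,-0.09,-0.266],
    [0.045,-0.09,-0.266],
    [0.045,-0.09,-0.266],
    [0.045,-0.09,-0.266]
  ],
  "twist": [
    [0,0,0],
    [0,0,-0.01],
    [0,0,-0.012],
    [0,0,-0.012],
    [0,0,-0.012],
    [0,0,-0.012],
    [0,0,-0.012],
    [0,0,-0.012]
  ],
  "hand": [-1,-1,-1,-1,-1,-1,-1,-1]
}}

```text
time_s: 18.75
tcp_pos: [0.5272, -0.1956, 0.1794]
tool_rot: [2.22, 1.554, 0.131]
ft_force: [0.5, 0.5, -0.2]
finger_gap: 0.005
grip_force: 0.0
```

```bash
python3 - <<'E'
from st import *
d(0);d(-.025)
t,s=[manip.grab_frame(n)[:,:,::-1].copy() for n in ("top","side")]
o=manip.get_obs();tip=o["tcp_pos"]+Ro.from_rotvec(o["tool_rot"]).as_matrix()[:,2]*.014;print(tip,proj("side",tip),proj("side",top))
c=lambda im,x,y:cv2.convertScaleAbs(cv2.resize(im[y:y+100,x:x+80],None,fx=5,fy=5,interpolation=cv2.INTER_CUBIC),alpha=1.8,beta=20)
cv2.imwrite("pics/g6.png",np.hstack([c(t,365,170),c(s,295,215)]))
E
```

```text
t 18.75 pos [ 0.5272 -0.1956  0.1794] xyz [ 0.0313 -0.0227 -0.0937] twist [0.0011 0.0015 0.0003] gap 0.005163055914785982 grip 0.0 F [ 0.5047  0.5295 -0.2384]
t 18.75 pos [ 0.5272 -0.1956  0.1794] xyz [ 0.0702 -0.0584 -0.207 ] twist [0.0011 0.0015 0.0003] gap 0.005163055914785982 grip 0.0 F [ 0.5047  0.5295 -0.2384]
[ 0.5315 -0.1996  0.1667] [330.8406 266.8969] [334.0812 276.689 ]
```

View pics/g6.png

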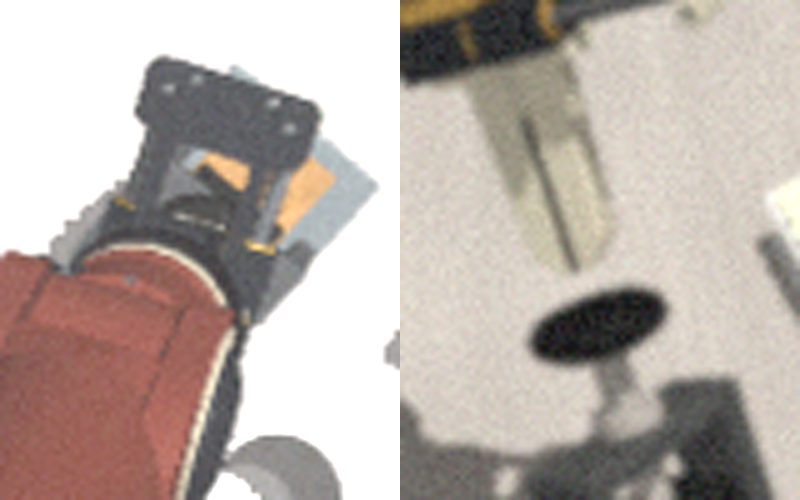

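The side crop shows the closed fingertips at crop (575,268), just above the round head at crop (598,325), aimed along its axis. Pressing slowly.

>>> {"api": "send_rows", "payload": {
  "xyz": [
    [0.01,-0.007,-0.03],
    [0.02,-0.014,-0.06],
    [0.027,-0.02,-0.08],
    [0.031,-0.023,-0.094],
    [0.035,-0.026,-0.105],
    [0.039,-0.03,-0.117],
    [0.043,-0.033,-0.128],
    [0.047,-0.037,-0.139],
    [0.051,-0.041,-0.151],
    [0.055,-0.044,-0.162],
    [0.058,-0.048,-0.173],
    [0.062,-0.051,-0.184],
    [0.064,-0.053,-0.19],
    [0.064,-0.053,-0.19]
  ],
  "twist": [
    [0,0,0],
    [0,0,0],
    [0,0,0],
    [0,0,0],
    [0,0,0],
    [0,0,0],
    [0,0,0],
    [0,0,0],
    [0,0,0],
    [0,0,0],
    [0,0,0],
    [0,0,0],
    [0,0,0],
    [0,0,0]
  ],
  "hand": [-1,-1,-1,-1,-1,-1,-1,-1,-1,-1,-1,-1,-1,-1]
}}

```text
time_s: 20.25
tcp_pos: [0.5395, -0.2063, 0.1411]
tool_rot: [2.221, 1.553, 0.13]
ft_force: [-4.3, 2.5, 8.2]
finger_gap: 0.009
grip_force: 4.7
```

```bash
python3 - <<'E'
from st import *
d(-.025);o=manip.get_obs();print("off",(o["tcp_pos"]-top)@n-.014,"Fn",o["ft_force"]@n)
E
```

```text
t 20.25 pos [ 0.5395 -0.2063  0.1411] xyz [ 0.0087 -0.0046 -0.0154] twist [0.001  0.0009 0.0007] gap 0.00892718605725468 grip 4.679259971017018 F [-4.3252  2.4699  8.1986]
off -0.02139305994113022 Fn 9.483339540019355
```

>>> {"api": "send_rows", "payload": {
  "xyz": [
    [0.003,-0.003,-0.009],
    [0.006,-0.006,-0.018],
    [0.008,-0.007,-0.023],
    [0.008,-0.007,-0.023]
  ],
  "twist": [
    [0,0,0],
    [0,0,0],
    [0,0,0],
    [0,0,0]
  ],
  "hand": [-1,-1,-1,-1]
}}

```text
time_s: 20.65
tcp_pos: [0.54, -0.2068, 0.1397]
tool_rot: [2.222, 1.553, 0.134]
ft_force: [-18.3, 12.6, 37.2]
finger_gap: 0.005
grip_force: 22.0
```

```bash
python3 - <<'E'
from st import *
o=manip.get_obs();print("off",(o["tcp_pos"]-top)@n-.014,"Fn",o["ft_force"]@n)
E
```

```text
off -0.023007343275647456 Fn 43.059257487845805
```

>>> {"api": "send_rows", "payload": {
  "xyz": [
    [-0.003,0.003,0.008],
    [-0.003,0.003,0.008],
    [-0.003,0.003,0.008],
    [-0.003,0.003,0.008],
    [-0.003,0.003,0.008],
    [-0.003,0.003,0.008],
    [-0.003,0.003,0.008],
    [-0.003,0.003,0.008],
    [-0.003,0.003,0.008],
    [-0.003,0.003,0.008]
  ],
  "twist": [
    [0,0,0],
    [0,0,0],
    [0,0,0],
    [0,0,0],
    [0,0,0],
    [0,0,0],
    [0,0,0],
    [0,0,0],
    [0,0,0],
    [0,0,0]
  ],
  "hand": [-1,-1,-1,-1,-1,-1,-1,-1,-1,-1]
}}

```text
time_s: 21.65
tcp_pos: [0.54, -0.2067, 0.1398]
tool_rot: [2.221, 1.553, 0.132]
ft_force: [-10.9, 7.9, 23.6]
finger_gap: 0.005
grip_force: 13.5
```

Firmly on the stop (27 N) for over a second. Releasing along the axis.

>>> {"api": "send_rows", "payload": {
  "xyz": [
    [-0.008,0.007,0.023],
    [-0.02,0.018,0.057],
    [-0.031,0.029,0.09],
    [-0.043,0.04,0.125],
    [-0.058,0.054,0.17],
    [-0.08,0.073,0.23],
    [-0.11,0.1,0.32],
    [-0.15,0.13,0.45],
    [-0.25,0.25,0.55],
    [-0.35,0.4,0.6],
    [-0.4,0.55,0.6],
    [-0.4,0.7,0.6],
    [-0.4,0.85,0.6],
    [-0.4,0.85,0.6],
    [-0.4,0.85,0.6]
  ],
  "twist": [
    [0,0,0],
    [0,0,0],
    [0,0,0],
    [0,0,0],
    [0,0,0],
    [0,0,0],
    [0,0,0],
    [0,0,0],
    [0,0,0],
    [0,0,0],
    [0,0,0],
    [0,0,0],
    [0,0,0],
    [0,0,0],
    [0,0,0]
  ],
  "hand": [-1,-1,-1,-1,-1,-1,-1,-1,-1,-1,-1,-1,-1,-1,-1]
}}

```text
time_s: 23.15
tcp_pos: [0.4606, -0.0362, 0.2579]
tool_rot: [2.219, 1.557, 0.13]
ft_force: [0.3, -0.2, -0.0]
finger_gap: 0.004
grip_force: 0.0
```

```bash
python3 - <<'E'
from h import *
o=manip.get_obs();print(o["tcp_pos"],o["ft_force"],o["time_s"])
cv2.imwrite("pics/end.png",cv2.convertScaleAbs(manip.grab_frame("side")[:,:,::-1],alpha=1.5,beta=10))
s=cv2.imread("pics/side0.png").max(2)<24; e=(cv2.imread("pics/end.png").max(2)<46)
for m in(s,e): print(cv2.fitEllipse(blob(None,m,318,268,350,291)))
E
```

```text
[ 0.4606 -0.0362  0.2579] [ 0.3341 -0.2086 -0.0499] 23.15
((334.2370300292969, 280.0306091308594), (10.507265090942383, 25.063087463378906), 71.69801330566406)
((334.17047119140625, 280.07696533203125), (10.628278732299805, 24.974626541137695), 72.39984893798828)
```

View pics/end.png

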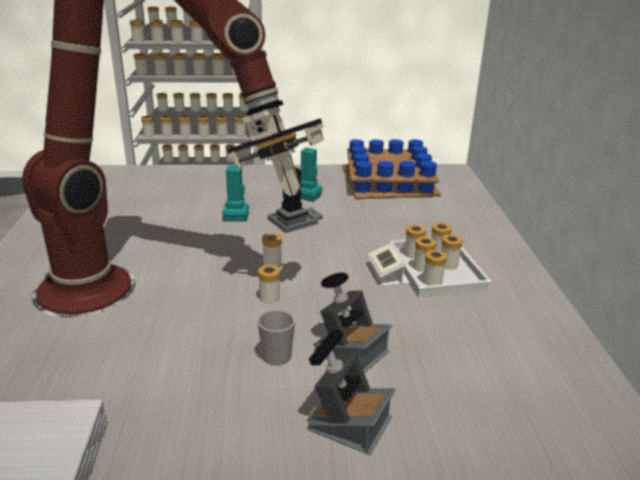

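The final view shows the round head back at (334.2,280.1), as at the start. The jars at (272,250) and (269,283), the beaker at (276,338) and the bar stamp have not moved. The reader is in its dock at (292,205), and the gripper touches nothing.

```bash
python3 -c "
from station import manip
print(manip.close_job())"
```

```text
the job is handed in; nothing more can be done
None
```

The job is done and handed in at about 23 s: I held the reader about 9 cm off the label for over 3 s, set it back upright in its dock, and pressed the round stamp to its stop for just over a second until it sprang fully back, though contact on the stop briefly peaked at about 43 N through the fingertips before I eased it to 27 N.

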